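Pop the snap-fit cover of a terminal box with a flat pry bar

TASK

On the bench lies a terminal box whose cover is snapped on, with a pry notch in the middle of its front edge. Take the flat-bladed pry bar, slide its blade into the notch and lever the cover's front edge up with it, without pushing the cover with the gripper, until it snaps free of its clips; leave the cover sitting loose on the box, its front edge raised, and lay the bar back down flat on the bench.

Things in the scene. Friction and masses are not known exactly. Their poses are not given: they have to be found in the camera images.
- bar_grip (a point): Flat pry bar lying on the bench: wooden handle 90 long, 22 wide, 26 mm high, then flat blade (an awl with the same handle but a thin round spike is the wrong tool). The point to grip: mid-width, half-way up (13 mm above bench), 20 mm behind the handle's blade end, near its balance. x along the bar to the blade, y across (grip across y, hard, 50 N), z up. 0.14 kg.
- bar_tip (a point): Front edge of the bar's steel blade (70 long, 20 wide, 3 mm thick), its middle: 90 mm ahead of bar_grip along x, at the same height; same axes. Enter the notch level, along cover x, tip 15-25 mm past the lip edge and 8 mm below the lip; raise 20-25 mm with the bar level; lower to 2 mm below entry height; draw straight out.
- cover: Snap-fit plastic plate 121 x 100 x 8 mm. Origin: notch lip, middle of its front edge, underside, 52 mm above bench. x into box, z up. Slot under lip: y -22..22, z -16..0, 35 mm deep, open to the front. Pivots on its rear edge; 2 spring clips at y +-32 hold the front: lip must rise 9 mm (3-6 N), then clips snap under it and keep it about 11 mm up. Lifted over 40 mm it may fall off.
- box: Grey terminal box, black cover, fixed to the bench, 144 (x) x 110 (y) mm, 52 mm high under the cover; posts to 72 and clips to 66 mm high at its front, rear stop to 74. Origin: centre of underside; x from the notched front to the rear, z up. Snapped-on cover's origin is at (-54, 0, 52) mm; front face at x -72 to -75. The like box with four cover screws and no notch is a bystander.
There are look-alikes about, which are no part of the job. Leave any purple or turquoise look-alike of the part that bears bar_grip alone. Of the things shaped like the cover, the black one is meant.

How it is judged:
On the way, in this order (a step that is already met when the one before it is completed fails the run):
1. the bar's blade is in the notch, under the lip of the cover that is still snapped on (x of bar_tip in the frame of cover between 0.004 and 0.04 m and y of bar_tip in the frame of cover between -0.022 and 0.022 m and z of bar_tip in the frame of cover between -0.018 and 0.002 m and z of cover in the frame of box below 0.056 m), for 0.1 s.
2. the cover's front edge is levered up by the blade, past its clips (z of cover in the frame of box above 0.06 m and x of bar_tip in the frame of cover between -0.005 and 0.06 m), for 0.1 s.
At the end, for the whole second after the job is handed in: The cover rests, still, on the box within 20 mm of its place and tilted less than 20 degrees, with its notched front lip raised at least 6 mm above its snapped-on height; the bar lies flat on the bench (grip point below 25 mm, blade tip below 30 mm) (z of cover in the frame of box between 0.058 and 0.085 m and x of cover in the frame of box between -0.074 and -0.034 m and y of cover in the frame of box between -0.02 and 0.02 m and angle between cover's own z axis and vertical below 0.35 rad and linear speed of cover below 0.02 m/s and height (world z) of bar_grip below 0.025 m and height (world z) of bar_tip below 0.03 m); the robot touches nothing.
It fails at once if the gripper itself pushes the cover (over 2 N) (contact force between the fingers and cover above 2 N).
It also fails if it takes over 61 s, if anything falls off the work surface, if the arm or the gripper's body presses on something with over 40 N, if the wrist force passes 120 N, or if a joint passes its speed limit or range.

ROBOT

A 7-joint arm with a two-finger parallel gripper is mounted at the origin on the work surface. World frame = base frame: x ahead of the robot, y to its left, z up, the work surface at z = 0. Lengths are in m, angles in rad, forces in N, time in s.
With the tool pointing down it reaches from about 0.4 to 0.9 m from the base axis. Payload 5.6 kg.
Tool frame: the origin (TCP) lies midway between the tips of the shut fingers; the grasp point (between the pads) lies 19 mm behind it; y points along the fingers, z is the direction in which the jaws open and shut, and the axes are right-handed (so a half turn about y gives the same grasp; the last joint's range is limited). The gripper opens to 92 mm and grips with 3 to 60 N. Pads are 20 mm wide; open, the fingers measure 128 mm over their backs; the gripper's body (75 mm by 189 mm) begins 69 mm behind the grasp point.
Start: joints at [-1.164, 0.468, -0.012, 1.603, 0.006, 1.071, -0.056], TCP at [0.283, 0.585, 0.182] pointing down, gripper open.
Joint ranges: [-2.53, 2.53], [-0.31, 2.02], [-1.57, 1.55], [0.28, 2.44], [-1.29, 4.43], [0.15, 1.84], [-2.92, 2.92]. Speed limits (rad/s): [2.57, 2.57, 3.14, 3.14, 3.14, 3.14, 3.14].

INTERFACE

Orientations are given as a 3x3 rotation matrix whose columns are the frame's x, y, z axes.
In Python, from station import env, effector, solver, viewer, workorder, search_frame, tip_of gives the robot as it stands. Calls block until the motion is done:
- env.reach(position, orientation): joint-space move of the TCP to a pose.
- env.movel(position, frame=None, rate=0.15): straight line of the TCP; frame=None keeps the orientation; rate is the mean speed in m/s.
- env.goto_joints(angles): joint-space move.
- effector.release() and effector.grasp(squeeze=None): open the fingers fully, or close them until they stop; squeeze is the grip in N (None keeps the last).
- env.pause(seconds).
- solver.inverse_kinematics(position, orientation): joint angles nearest the present ones, or None.
- env.sense(): the state.
- viewer.read_camera(name): name is "side" or "top"; returns (picture, depth): 480x640x3 uint8, red, green, blue; 480x640 float32, m along the optical axis (not along the pixel's ray), 0 where there is no reading.
- viewer.camera_info(name): a dict with "intrinsics" (3x3 intrinsics, pixels), "dist_coeffs" ([k1, k2, p1, p2, k3] as OpenCV has them; the pictures are not rectified), "eye" and "rotation" of the camera in the world. Camera axes: x right, y up, looking along -z (the intrinsics and any distortion apply to the point x, -y, -z); pixel columns grow to the right and rows downward; lengths in m; the calibration is good to about 2 mm. A picture is of the moment at which its call begins. camera_info takes no time and is no camera call.
A pose or a line that the arm cannot do raises env.PlanningError and nothing moves.
- workorder.finish_job(): hands the job in, once; it reports no verdict.
Trained networks look in the newest picture that a camera, given by its name, has taken for a name from the list of things; names that differ only in an ending like _2 or _b are one class to them, and where a whole thing is asked for, a point or a joint stands for the part that bears it (a point fixed in the world has none). Each returns a list of dicts, best first, with "score" (0 to 1); they miss things now and then, are a little off and sometimes report something else, mostly with a low value. They report only what shows in the picture. A call takes as long as a camera call. They do not tell look-alikes from the thing itself.
- search_frame(camera, name): "at" ([x, y, z] in m, in world coordinates, good to about 4 mm: the middle of the surface that is visible of it).
- tip_of(camera, name): "at" ([x, y, z] in m, in world coordinates, good to about 4 mm: a listed point, or the origin of a listed thing).
The state is a dict: "t": time; "joint_positions": joint angles; "joint_velocities": joint speeds; "tau": joint torques, N m; "ee_pos": TCP position; "tcp_rot": TCP orientation; "wrist_force": force on the tool from outside, world axes, zero at the start; "moment": the same for the moment, N m; "gripper_width": finger opening in m.
Only numpy, scipy, OpenCV 4.12 (cv2) and the standard library are available. Lean on these libraries where they do the work, as an engineer would, in place of code of your own. Each camera call takes 0.05 s, during which the arm holds its last target.

## Working session

There is one attempt and no reset: what is moved stays moved. The work goes in short steps, each a Python script; the robot and the scene stay as the last script left them, time stands still between calls to the robot, and variables do not carry over. Pictures are saved under pics/ and viewed, and the job is handed in when it is done.

```bash
mkdir -p pics; ls
cat > h.py <<'E'
import numpy as np, cv2
from station import env, effector, solver, viewer, workorder, search_frame, tip_of
def snap(n,f):
    p,d=viewer.read_camera(n); cv2.imwrite('pics/'+f,p[:,:,::-1]); return p,d
def pix(n,P):
    i=viewer.camera_info(n);R=np.array(i['rotation']);e=np.array(i['eye'])
    c=(np.atleast_2d(P)-e)@R; c=c*[1,-1,-1]
    return cv2.projectPoints(c.reshape(-1,1,3),np.zeros(3),np.zeros(3),np.array(i['intrinsics']),np.array(i['dist_coeffs']))[0].reshape(-1,2)
def world(n,uv,depth=None,z=None):
    i=viewer.camera_info(n);R=np.array(i['rotation']);e=np.array(i['eye'])
    q=cv2.undistortPoints(np.array(uv,float).reshape(-1,1,2),np.array(i['intrinsics']),np.array(i['dist_coeffs'])).reshape(-1,2)
    r=np.c_[q[:,0],-q[:,1],-np.ones(len(q))]@R.T
    if z is not None: return e+r*((z-e[2])/r[:,2])[:,None]
    return e+r*np.asarray(depth).reshape(-1,1)
E
cat > a.py <<'E'
from h import *
np.set_printoptions(precision=4,suppress=True)
for c in('top','side'):
    p,d=snap(c,c+'0.png'); np.save(c+'d.npy',d); np.save(c+'p.npy',p)
    i=viewer.camera_info(c);print(c,i['eye'],i['rotation'])
    for n in('bar_grip','bar_tip','cover','box'):
        for f in(tip_of,search_frame):
            for r in f(c,n): print(f.__name__,n,round(r['score'],2),np.array(r['at']),pix(c,r['at'])[0])
print(env.sense())
E
python3 a.py
```

```text
pics
top [ 0.3634 -0.0812  1.114 ] [[-0.0074  0.9967 -0.0807]
 [-0.9996 -0.0094 -0.0248]
 [-0.0255  0.0805  0.9964]]
call bar_grip 0.76 [ 0.3142 -0.349   0.014 ] [453.8035 301.4193]
call bar_grip 0.75 [ 0.4951 -0.3105  0.015 ] [434.3708 219.802 ]
call bar_grip 0.74 [ 0.4859 -0.458   0.0137] [500.3626 223.3778]
call bar_grip 0.8 [ 0.4936 -0.3044  0.0254] [432.592 219.933]
call bar_grip 0.73 [ 0.4785 -0.448   0.0252] [497.7367 226.1615]
call bar_grip 0.73 [ 0.313  -0.344   0.0234] [452.5814 302.1788]
call bar_tip 0.88 [ 0.4587 -0.3778  0.0138] [464.936 235.864]
call bar_tip 0.85 [ 0.5789 -0.2884  0.0141] [423.3834 182.8153]
call bar_tip 0.62 [ 0.2406 -0.3052  0.0123] [434.4857 335.2878]
call bar_tip 0.93 [ 0.4924 -0.3058  0.0257] [433.2691 220.4517]
call bar_tip 0.78 [ 0.32   -0.3496  0.0245] [455.1868 298.9465]
call bar_tip 0.64 [ 0.4806 -0.4551  0.0274] [501.2361 225.0756]
call bar_tip 0.24 [ 0.5561 -0.169   0.056 ] [371.766  190.0165]
call cover 0.93 [0.3699 0.0121 0.0007] [290.227  277.4673]
call cover 0.74 [ 0.5435 -0.1778  0.0515] [375.7745 196.1068]
call cover 0.65 [ 0.2826  0.1
[... 1469 characters left out ...]
box 0.65 [ 0.5943 -0.1731 -0.0005] [396.3591 254.3666]
call box 0.77 [ 0.5452 -0.2016  0.0381] [394.4503 258.2185]
{'t': 0.9, 'joint_positions': array([-1.164 ,  0.4675, -0.0115,  1.6027,  0.006 ,  1.0714, -0.0563]), 'joint_velocities': array([ 0.0008, -0.0005,  0.0002, -0.0002,  0.0005,  0.0012, -0.0023]), 'tau': array([ -0.0004, -52.0405,  -0.0122, -24.4053,  -0.0567,   0.0113,
         0.    ]), 'ee_pos': array([0.2827, 0.5853, 0.1817]), 'tcp_rot': array([[ 0.9005,  0.0001,  0.4349],
       [-0.4349,  0.    ,  0.9005],
       [ 0.0001, -1.    ,  0.0001]]), 'wrist_force': array([-0.1314, -0.8052,  0.8117]), 'moment': array([-0.012 , -0.0088,  0.0174]), 'gripper_width': 0.09187547260494473}
```

View pics/top0.png

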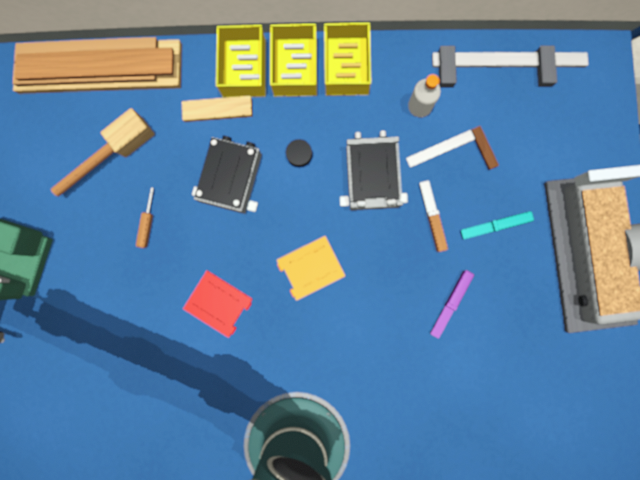

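View pics/side0.png

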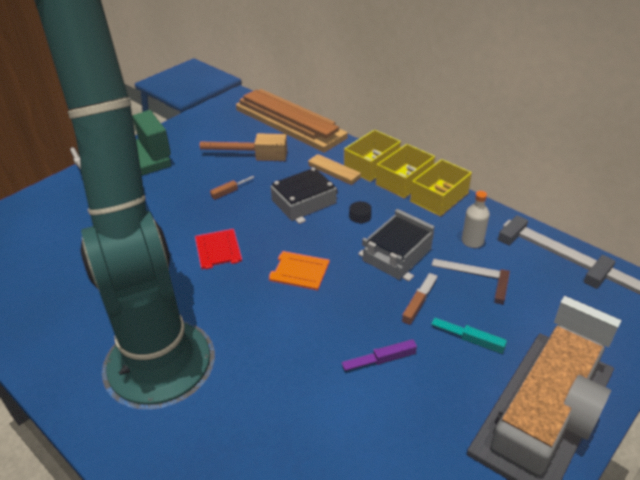

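```bash
python3 -c "
import cv2
a=cv2.imread('pics/top0.png')[130:330,340:540];cv2.imwrite('pics/c1.png',cv2.resize(a,(600,600),interpolation=2))
a=cv2.imread('pics/side0.png')[200:380,330:510];cv2.imwrite('pics/c2.png',cv2.resize(a,(600,600),interpolation=2))
"
```

```text
(no output)
```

View pics/c1.png

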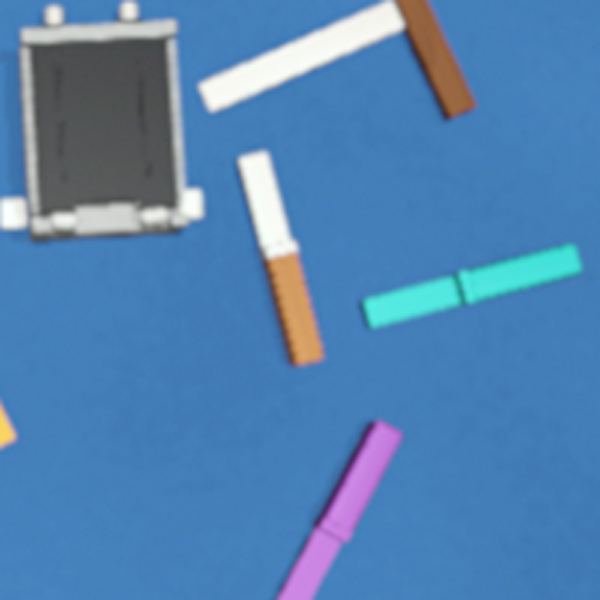

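View pics/c2.png

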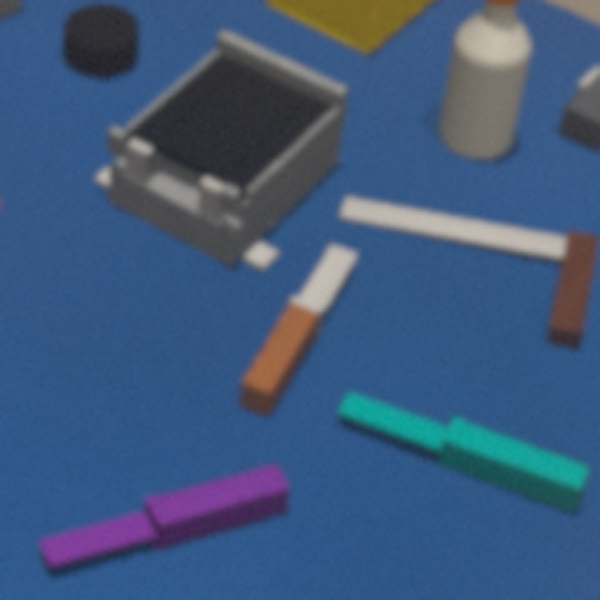

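Possible bars in the top picture: the wooden-handled flat bar at (434,216), purple (453,303), turquoise (498,225), the awl at (146,218) and the try square at (455,148). By the description I take the wooden flat bar. The notched box is at (374,172), with its notch at (373,203) facing the robot. The box at (227,175) has screws, so it is the bystander. The crops confirm both choices. Next I refine the poses from the depth.

```bash
cat > b.py <<'E'
from h import *
np.set_printoptions(precision=4,suppress=True)
for c in('top','side'):
    p=np.load(c+'p.npy');d=np.load(c+'d.npy')
    v,u=np.mgrid[0:480,0:640]; uv=np.c_[u.ravel(),v.ravel()]
    W=world(c,uv,d.ravel()); col=p.reshape(-1,3).astype(int)
    ok=d.ravel()>0
    # bar
    m=ok&(abs(W[:,0]-0.51)<.13)&(abs(W[:,1]+0.31)<.065)&(col[:,0]>col[:,2]-15)&(col[:,0]>110)&(W[:,2]>-.01)&(W[:,2]<.05)
    m&=~((W[:,1]<-.35)|(W[:,1]>-.262))
    M=m.reshape(480,640).astype(np.uint8);n,l,s,_=cv2.connectedComponentsWithStats(M)
    k=1+np.argmax(s[1:,4]);m=(l==k).ravel()
    X=W[m]; w,V=np.linalg.eigh(np.cov(X[:,:2].T));a=V[:,1]*np.sign(V[0,1]);ctr=X[:,:2].mean(0)
    t=(X[:,:2]-ctr)@a; b=(X[:,:2]-ctr)@[-a[1],a[0]]
    print(c,'bar',m.sum(),np.degrees(np.arctan2(a[1],a[0])),'len',np.ptp(t),'tip',ctr+a*t.max(),'end',ctr+a*t.min(),'lat',b.min(),b.max(),'rect',cv2.minAreaRect(X[:,:2].astype(np.float32)))
    wood=m&(col[:,0]>col[:,2]+40); Y=W[wood];ty=(Y[:,:2]-ctr)@a
    print(' handle z',np.median(Y[:,2]),'handle',ty.min(),ty.max(),'tip z',np.median(X[t>t.max()-.03][:,2]))
    # cover
    m=ok&(abs(W[:,0]-.595)<.09)&(abs(W[:,1]+.175)<.08)&(col.max(1)<90)&(W[:,2]>.045)&(W[:,2]<.075)
    X=W[m];print(c,'cover',m.sum(),X.mean(0),np.median(X[:,2]),cv2.minAreaRect(X[:,:2].astype(np.float32)))
    m=ok&(abs(W[:,0]-.595)<.11)&(abs(W[:,1]+.175)<.062)&(W[:,2]>.03)&(W[:,2]<.09)
    X=W[m];print(c,'box',m.sum(),X.mean(0),cv2.minAreaRect(X[:,:2].astype(np.float32)))
    print(np.percentile(X[:,0],[.5,2,98,99.5]),np.percentile(X[:,1],[.5,2,98,99.5]))
E
python3 b.py
```

```text
top bar 752 13.133523309243243 len 0.16259083927249618 tip [ 0.5843 -0.2882] end [ 0.4259 -0.3251] lat -0.01861627697196842 0.012485784762898952 rect ((0.5057395696640015, -0.30942466855049133), (0.162618488073349, 0.03057759441435337), 13.816030502319336)
 handle z 0.026317905910606232 handle -0.07639140571930182 0.0034628362312605224 tip z 0.014800720622951236
top cover 2056 [ 0.6042 -0.1763  0.0607] 0.06072453994574056 ((0.5879179239273071, -0.17427965998649597), (0.1383066326379776, 0.09451853483915329), 2.272268772125244)
top box 3566 [ 0.5934 -0.1736  0.0597] ((0.6043620109558105, -0.174228698015213), (0.1720149964094162, 0.11003933846950531), 2.3725671768188477)
[0.52   0.5224 0.6633 0.6778] [-0.2292 -0.2264 -0.1207 -0.1186]
side bar 458 13.113926361884396 len 0.16183164216031448 tip [ 0.5821 -0.2902] end [ 0.4245 -0.3269] lat -0.011283306731134743 0.01886306780233766 rect ((0.5024914741516113, -0.3048337697982788), (0.1618676781654358, 0.030131151899695396), 12.90509033203125)
 handle z 0.02692286615281425 handle -0.07535570097556389 0.007651812258037454 tip z 0.015674961781675156
side cover 1599 [ 0.5955 -0.1792  0.0607] 0.06131915535201238 ((0.5898432731628418, -0.1777513027191162), (0.14775648713111877, 0.11033465713262558), 3.009150981903076)
side box 2594 [ 0.5881 -0.1812  0.0577] ((0.5926390290260315, -0.17408093810081482), (0.1551089733839035, 0.11779510229825974), 2.173851490020752)
[0.518  0.5206 0.6633 0.6664] [-0.233  -0.2318 -0.1228 -0.1197]
```

```bash
cat > c.py <<'E'
from h import *
np.set_printoptions(precision=4,suppress=True)
c='top'
p=np.load(c+'p.npy');d=np.load(c+'d.npy');v,u=np.mgrid[0:480,0:640]
W=world(c,np.c_[u.ravel(),v.ravel()],d.ravel());col=p.reshape(-1,3).astype(int);Z=W[:,2]
def fit(m,lo,hi,n=14):
    e=np.linspace(lo,hi,n);L=[];Rr=[];xs=[]
    for a,b in zip(e,e[1:]):
        s=W[m&(W[:,0]>=a)&(W[:,0]<b)]
        if len(s)<5: continue
        xs.append((a+b)/2);y=np.sort(s[:,1]);L.append(y[-3:].mean());Rr.append(y[:3].mean())
    for q in(L,Rr): k=np.polyfit(xs,q,1);print(np.degrees(np.arctan(k[0])),np.polyval(k,.54),np.polyval(k,.595),np.std(np.polyval(k,xs)-q))
m=(abs(W[:,1]+.175)<.062)&(Z>.045)&(Z<.09); print('box');fit(m,.54,.65)
m=(abs(W[:,1]+.175)<.062)&(Z>.045)&(Z<.09)&(col.max(1)<90);print('cover');fit(m,.55,.65)
# front edge
m=(abs(W[:,1]+.175)<.05)&(Z>.03)&(Z<.09)
ys=np.arange(-.215,-.13,.01);fx=[np.sort(W[m&(abs(W[:,1]-y)<.005)][:,0])[:3].mean() for y in ys];rx=[np.sort(W[m&(abs(W[:,1]-y)<.005)&(Z<.09)&(W[:,0]<.69)][:,0])[-3:].mean() for y in ys]
print(np.array(fx),np.array(rx))
E
python3 c.py
python3 -c "
import cv2
a=cv2.imread('pics/top0.png')[120:220,330:420];cv2.imwrite('pics/c3.png',cv2.resize(a,(540,600),interpolation=2))"
```

```text
box
2.2304625655048493 -0.12237400892107345 -0.12023183632718765 0.00046542529558771657
2.853457755888093 -0.23002986744356213 -0.22728847780362027 0.0008136378102308749
cover
6.591701543966462 -0.13588622984698548 -0.12953058517890126 0.0032579509316009417
2.3044949339228054 -0.22240827708365557 -0.22019492708951863 0.0005975173580560914
[0.5241 0.5232 0.5224 0.5223 0.5221 0.522  0.5207 0.5202 0.517 ] [0.6676 0.6768 0.6857 0.6657 0.6653 0.6643 0.6686 0.6809 0.6777]
```

View pics/c3.png

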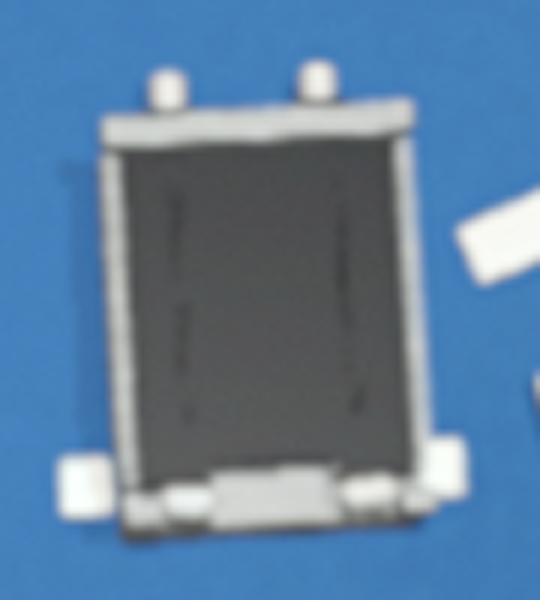

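```bash
cat >> h.py <<'E'
np.set_printoptions(precision=4,suppress=True)
def rot(a): c,s=np.cos(a),np.sin(a); return np.array([[c,0,-s],[s,0,c],[0,-1,0.]])
YB=np.radians(13.1); G=np.array([.4955,-.3095])
YX=np.radians(2.4); CX=np.array([np.cos(YX),np.sin(YX)]); CO=np.array([.541,-.1761])
def st(l=''):
    s=env.sense();print(l,'t',round(s['t'],2),s['ee_pos'],'F',s['wrist_force'],'M',s['moment'],'w',round(s['gripper_width'],4))
E
cat > d.py <<'E'
from h import *
R=rot(YB)
env.reach([*G,.15],R);st()
env.movel([*G,.0025],R,rate=.1);st()
effector.grasp(50);st('grasp')
snap('top','g_top.png');snap('side','g_side.png')
env.movel([*G,.12],rate=.12);st('up')
snap('top','u_top.png');snap('side','u_side.png')
E
python3 d.py
python3 -c "
import cv2
a=cv2.imread('pics/u_side.png')[150:390,300:540];cv2.imwrite('pics/c4.png',cv2.resize(a,(600,600),interpolation=2))"
```

```text
t 4.12 [ 0.496  -0.3088  0.1499] F [0.2586 0.7439 0.1798] M [ 0.0274 -0.014   0.0116] w 0.0916
 t 5.74 [ 0.496  -0.3097  0.0031] F [0.2856 0.8612 0.4872] M [ 0.0627 -0.0551 -0.0007] w 0.0922
grasp t 7.09 [ 0.4955 -0.3095  0.0025] F [ 0.3647 -0.6649 -0.4614] M [0.0434 0.0652 0.0593] w 0.0006
up t 8.32 [ 0.495  -0.3091  0.1193] F [-0.1517  0.1435 -0.4597] M [ 0.1019 -0.0062 -0.0563] w 0.0007
```

View pics/c4.png

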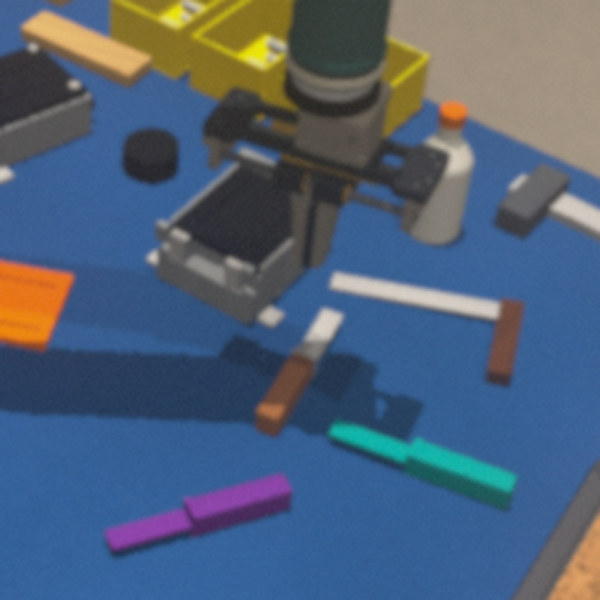

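View pics/u_top.png

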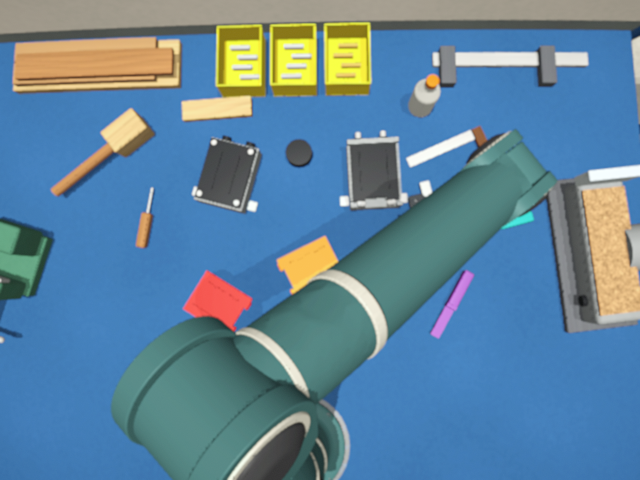

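```bash
python3 -c "
from h import *
print(pix('side',[[.495,-.309,.119],[.4955,-.3095,.0025],[.583,-.289,.013]]))
for n in ('g_side',):
  a=cv2.imread('pics/%s.png'%n)[180:380,320:520];cv2.imwrite('pics/c5.png',cv2.resize(a,(600,600),interpolation=2))"
```

```text
[[422.3061 264.8732]
 [418.0846 301.9342]
 [433.031  274.3216]]
```

View pics/c5.png

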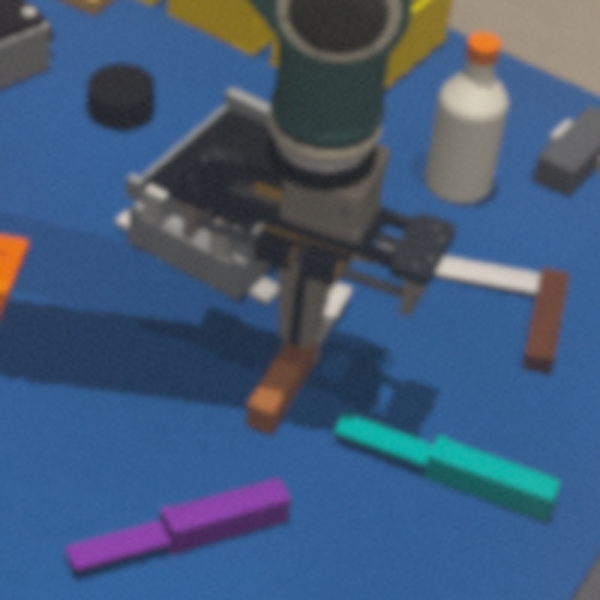

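The picture shows that the fingers shut without the bar, which still lies where it was. I measure from depth where the fingertips really are.

```bash
cat > e.py <<'E'
from h import *
st()
p,d=snap('side','e_side.png');v,u=np.mgrid[0:480,0:640]
W=world('side',np.c_[u.ravel(),v.ravel()],d.ravel())
np.save('eW.npy',W);np.save('ep.npy',p)
m=(abs(W[:,0]-.5)<.09)&(abs(W[:,1]+.31)<.09)&(W[:,2]>.05)&(W[:,2]<.3)
X=W[m]
for lo in np.arange(.06,.22,.01):
    s=X[(X[:,2]>=lo)&(X[:,2]<lo+.01)]
    if len(s): print(round(lo,2),len(s),s.min(0),s.max(0),s.mean(0))
a=cv2.imread('pics/e_side.png')[180:330,360:510];cv2.imwrite('pics/c6.png',cv2.resize(a,(600,600),interpolation=2))
E
python3 e.py
```

```text
t 8.43 [ 0.495  -0.3092  0.1192] F [ 0.4253 -0.5188 -0.4707] M [0.0567 0.0354 0.107 ] w 0.0005
0.06 85 [ 0.5196 -0.2342  0.06  ] [ 0.5894 -0.2203  0.0698] [ 0.5531 -0.2273  0.0631]
0.07 16 [ 0.5205 -0.2347  0.0703] [ 0.5312 -0.2223  0.0762] [ 0.5246 -0.2279  0.0733]
0.15 28 [ 0.4814 -0.3227  0.1538] [ 0.5005 -0.2992  0.1599] [ 0.4868 -0.3119  0.1571]
0.16 49 [ 0.4799 -0.3252  0.1601] [ 0.5053 -0.2972  0.1697] [ 0.4873 -0.3135  0.1653]
0.17 52 [ 0.4805 -0.3263  0.1702] [ 0.5018 -0.2967  0.1796] [ 0.4865 -0.3125  0.1751]
0.18 59 [ 0.4801 -0.3273  0.18  ] [ 0.5058 -0.2972  0.1899] [ 0.487  -0.3134  0.185 ]
0.19 63 [ 0.4795 -0.3286  0.1902] [ 0.5077 -0.2961  0.1998] [ 0.4869 -0.3138  0.195 ]
0.2 66 [ 0.4794 -0.3286  0.2   ] [ 0.5063 -0.2943  0.2097] [ 0.4858 -0.3122  0.2048]
0.21 75 [ 0.4793 -0.3296  0.2102] [ 0.5063 -0.2938  0.2193] [ 0.4873 -0.3141  0.2148]
```

View pics/c6.png

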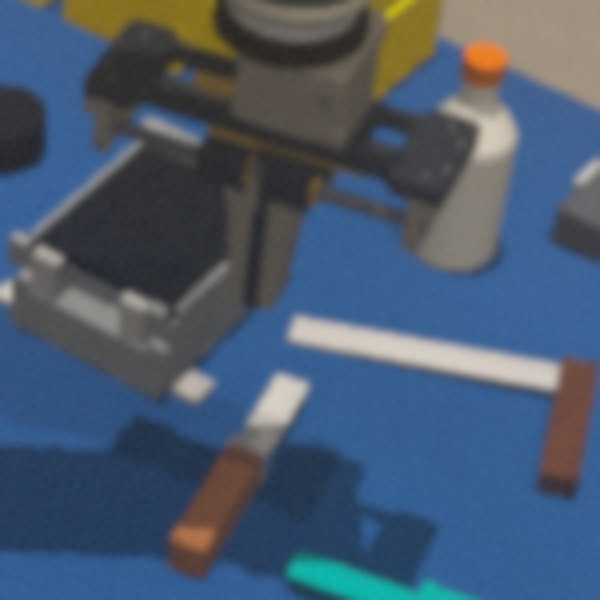

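Depth shows the fingertips about 34 mm above the reported TCP, at z 0.153 against 0.119. So the fingers shut just above the handle. I open, go down with a margin and measure again near the bar.

```bash
cat > f.py <<'E'
from h import *
effector.release()
R=rot(YB)
env.movel([*G,-.012],R,rate=.12);st()
p,d=snap('side','f_side.png');v,u=np.mgrid[0:480,0:640]
W=world('side',np.c_[u.ravel(),v.ravel()],d.ravel())
print(pix('side',env.sense()['ee_pos']))
# finger columns: lateral along bar y
Q=(W[:,:2]-G)@np.array([[np.cos(YB),-np.sin(YB)],[np.sin(YB),np.cos(YB)]])
m=(abs(Q[:,0])<.025)&(abs(Q[:,1])<.08)&(abs(Q[:,1])>.025)&(W[:,2]>.004)&(W[:,2]<.1)
for sg in(1,-1):
  for lo in np.arange(.004,.07,.006):
    s=m&(Q[:,1]*sg>0)&(W[:,2]>=lo)&(W[:,2]<lo+.006)
    if s.any(): print(sg,round(lo,3),s.sum(),Q[s].min(0),Q[s].max(0))
a=cv2.imread('pics/f_side.png')[220:370,350:500];cv2.imwrite('pics/c7.png',cv2.resize(a,(600,600),interpolation=2))
E
python3 f.py
```

```text
t 11.1 [ 0.496  -0.3099 -0.0113] F [ 0.7957 -0.3626 -0.0045] M [ 0.028   0.0131 -0.0708] w 0.0923
[[417.8603 305.9694]]
1 0.004 27 [-0.0248  0.0253] [0.0236 0.0798]
1 0.016 2 [-0.0065  0.0457] [0.0044 0.0534]
1 0.022 9 [-0.0097  0.0449] [0.002  0.0552]
1 0.028 13 [-0.0108  0.0449] [0.0084 0.0576]
1 0.034 17 [-0.0139  0.0447] [0.0058 0.0587]
1 0.04 16 [-0.0115  0.0431] [0.0077 0.0586]
1 0.046 21 [-0.0122  0.0437] [0.0128 0.0592]
1 0.052 17 [-0.0127  0.0442] [0.0027 0.0602]
1 0.058 20 [-0.0124  0.0438] [0.0099 0.0599]
1 0.064 15 [-0.0114  0.0451] [0.0096 0.0611]
-1 0.004 31 [-0.0245 -0.0788] [ 0.0235 -0.0253]
-1 0.016 1 [-0.0049 -0.0507] [-0.0049 -0.0507]
-1 0.022 10 [-0.0137 -0.0583] [-0.0056 -0.0462]
-1 0.028 15 [-0.0133 -0.0598] [ 0.0068 -0.0486]
-1 0.034 8 [-0.0102 -0.0603] [ 0.0071 -0.0481]
-1 0.04 17 [-0.0144 -0.0611] [ 0.0043 -0.0475]
-1 0.046 14 [-0.013 -0.062] [ 0.0075 -0.0466]
-1 0.052 17 [-0.0122 -0.0623] [-0.0011 -0.0485]
-1 0.058 15 [-0.0131 -0.0626] [ 0.0067 -0.0463]
-1 0.064 18 [-0.0141 -0.0631] [ 0.0045 -0.049 ]
```

View pics/c7.png

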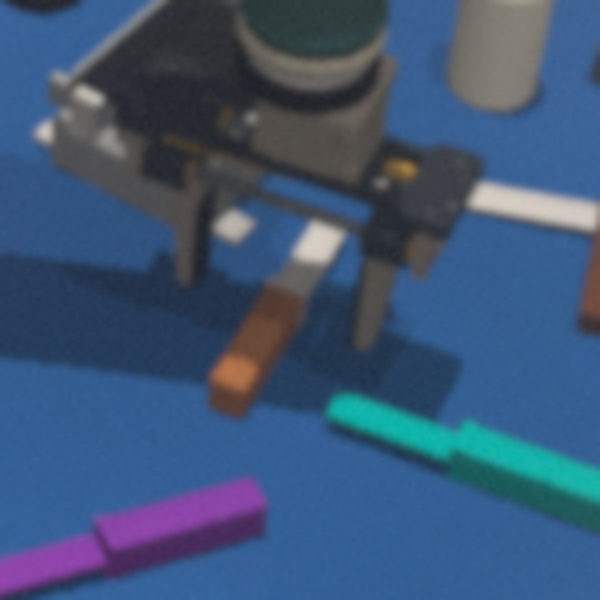

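The fingertips straddle the handle, but they are still about 20 mm above the bench while the TCP reads -11 mm. So the offset is about 32 mm. I go down stepwise, watching the force.

```bash
cat > g.py <<'E'
from h import *
for z in(-.024,-.027,-.029,-.031):
    env.movel([*G,z],rate=.06);env.pause(.1);s=env.sense();st()
    if abs(s['wrist_force'][2])>4: break
if abs(s['wrist_force'][2])>4: env.movel([*G,s['ee_pos'][2]+.002]) ; st('back')
effector.grasp(50);st('grasp')
w=env.sense()['gripper_width']
if w>.015:
    env.movel([*G,.05],rate=.12);st('up')
snap('side','g2_side.png');snap('top','g2_top.png')
a=cv2.imread('pics/g2_side.png')[180:330,350:500];cv2.imwrite('pics/c8.png',cv2.resize(a,(600,600),interpolation=2))
E
python3 g.py
```

```text
t 11.6 [ 0.4955 -0.3096 -0.024 ] F [ 0.0589 -0.7671 -0.2692] M [ 0.0468  0.0026 -0.0244] w 0.0921
 t 11.95 [ 0.4955 -0.3095 -0.027 ] F [ 0.3115  0.0733 -0.8974] M [0.0191 0.0061 0.0013] w 0.0918
 t 12.3 [ 0.4955 -0.3095 -0.029 ] F [0.6793 0.3182 0.137 ] M [ 0.0519  0.0109 -0.0184] w 0.0918
 t 12.65 [ 0.4955 -0.3095 -0.031 ] F [ 0.3879 -0.6131  0.1215] M [0.0471 0.0341 0.0233] w 0.092
grasp t 13.71 [ 0.4955 -0.3096 -0.031 ] F [-0.1809 -0.4678 -0.0897] M [-0.0101 -0.0273 -0.0113] w 0.0222
up t 14.53 [ 0.4952 -0.309   0.0495] F [-0.6192  0.949  -0.8898] M [ 0.0439 -0.0128 -0.0002] w 0.0217
```

View pics/c8.png

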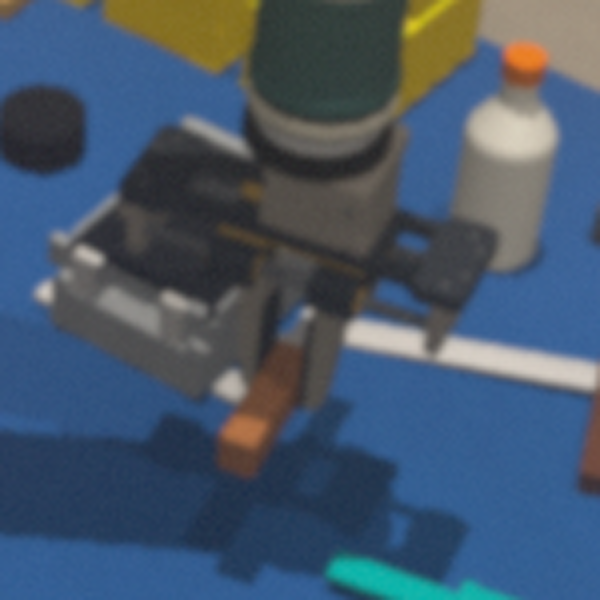

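The bar is in hand: width 22 mm, and it looks level at about crop (270,400). Now I go to the approach pose in front of the notch and verify the tip there.

```bash
cat >> h.py <<'E'
RX=rot(YX)
def tipat(cx,h,cy=0.,yaw=0):  # TCP command for tip at cover x, height h
    q=CO+CX*(cx-.09)+np.array([-CX[1],CX[0]])*cy
    return np.array([*q,h-.013-.031])
E
cat > i.py <<'E'
from h import *
env.reach(tipat(-.05,.090),RX);st()
env.movel(tipat(-.05,.044),RX,rate=.12);env.pause(.2);st()
for c in('side','top'):
    p,d=snap(c,'i_%s.png'%c);np.save('i_%s.npy'%c,d)
    for n in('bar_tip','bar_grip'):
        for r in tip_of(c,n)[:4]: print(c,n,round(r['score'],2),np.array(r['at']))
t=np.array([*(CO+CX*-.05),.044]);print('want tip',t,pix('side',t),pix('top',t), pix('side',[*CO,.052]))
a=cv2.imread('pics/i_side.png')[200:350,310:460];cv2.imwrite('pics/c9.png',cv2.resize(a,(600,600),interpolation=2))
a=cv2.imread('pics/i_top.png')[140:290,300:450];cv2.imwrite('pics/c10.png',cv2.resize(a,(600,600),interpolation=2))
E
python3 i.py
```

```text
t 15.31 [ 0.4018 -0.182   0.0462] F [-0.1179 -0.8742 -2.047 ] M [ 0.0115 -0.062  -0.008 ] w 0.0217
 t 16.04 [ 0.4018 -0.1823  0.0006] F [ 0.0041 -0.2068 -1.2567] M [ 0.0539 -0.0511  0.0079] w 0.0214
side bar_tip 0.97 [ 0.4648 -0.3723  0.0135]
side bar_tip 0.82 [ 0.4895 -0.1771  0.0485]
side bar_tip 0.82 [ 0.2372 -0.2995  0.0113]
side bar_grip 0.89 [ 0.3981 -0.1838  0.0438]
side bar_grip 0.8 [ 0.4852 -0.4584  0.0102]
side bar_grip 0.71 [ 0.3209 -0.3522  0.0145]
top bar_tip 0.9 [ 0.2403 -0.3039  0.0111]
top bar_tip 0.81 [ 0.4597 -0.3756  0.0128]
top bar_tip 0.51 [ 0.4862 -0.177   0.0444]
top bar_grip 0.89 [ 0.3153 -0.347   0.011 ]
top bar_grip 0.8 [ 0.4875 -0.4575  0.0138]
want tip [ 0.491  -0.1782  0.044 ] [[372.5694 263.749 ]] [[376.0728 220.6275]] [[385.1576 250.0475]]
```

View pics/c9.png

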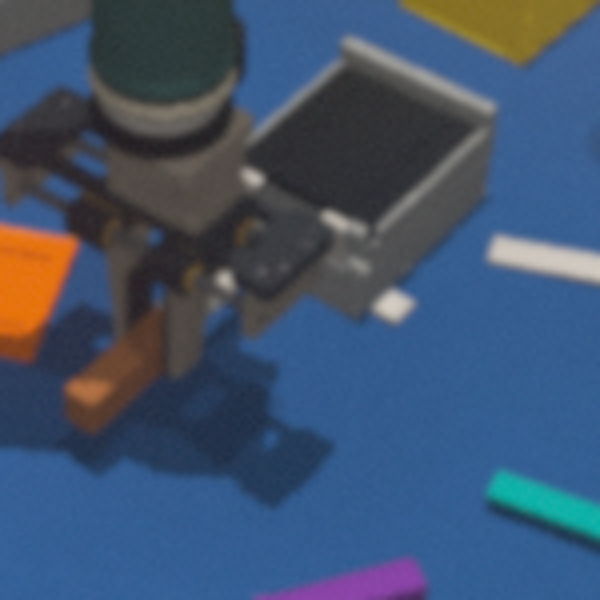

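View pics/c10.png

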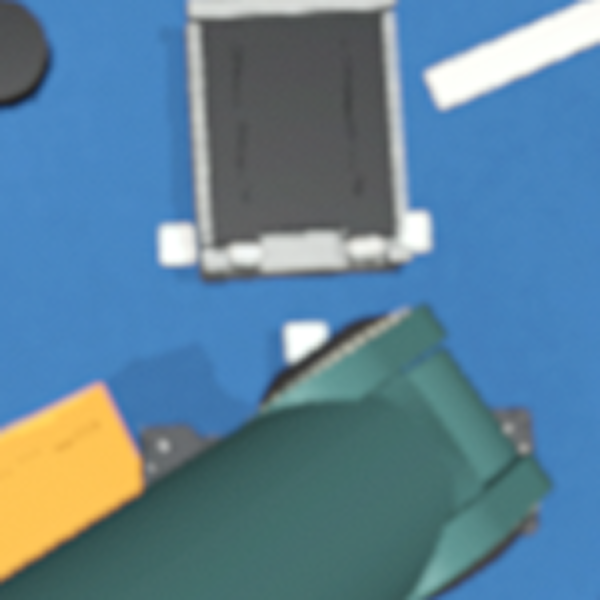

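The blade's front edge in the top picture is at pixel (376.5,221), against (376.1,220.6) predicted. The networks put its height at 44-48 mm. I check it quickly against depth, then enter in steps, watching the force.

```bash
cat > j.py <<'E'
from h import *
d=np.load('i_top.npy');uv=[(u,v) for u in range(373,380) for v in range(223,228)]
print('blade top z',np.median(world('top',uv,[d[v,u] for u,v in uv])[:,2]), 'bench', np.median(world('top',[(395,250-0+j) for j in range(-30,-20)],[d[250+j,395] for j in range(-30,-20)])[:,2]))
for cx in(-.025,-.01,.005,.020):
    env.movel(tipat(cx,.044),RX,rate=.08);st('cx %.3f'%cx)
    f=env.sense()['wrist_force']
    if abs(f[:2]).max()>6: print('STOP');break
env.pause(.2);st()
snap('top','j_top.png');snap('side','j_side.png')
a=cv2.imread('pics/j_side.png')[180:330,330:480];cv2.imwrite('pics/c11.png',cv2.resize(a,(600,600),interpolation=2))
a=cv2.imread('pics/j_top.png')[130:280,300:450];cv2.imwrite('pics/c12.png',cv2.resize(a,(600,600),interpolation=2))
E
python3 j.py
```

```text
blade top z 0.04694404270860408 bench 0.41764946262039004
cx -0.025 t 16.8 [ 0.4262 -0.1809 -0.0002] F [-0.3564  0.6174 -0.6984] M [ 0.0228 -0.0109 -0.0141] w 0.0218
cx -0.010 t 17.14 [ 0.4414 -0.1803 -0.    ] F [ 0.3628 -0.0287 -1.9068] M [-0.0131  0.0291  0.0307] w 0.0215
cx 0.005 t 17.48 [ 0.4563 -0.1796 -0.    ] F [-0.1456 -0.1061 -1.1523] M [ 0.0698 -0.025  -0.0128] w 0.0218
cx 0.020 t 17.82 [ 0.4713 -0.179  -0.    ] F [-0.8989 -0.4046 -0.4523] M [0.0452 0.0193 0.011 ] w 0.0218
 t 18.02 [ 0.4706 -0.1791 -0.0001] F [ 0.4425  0.5952 -1.4485] M [ 0.0809  0.0179 -0.0292] w 0.0213
```

View pics/c11.png

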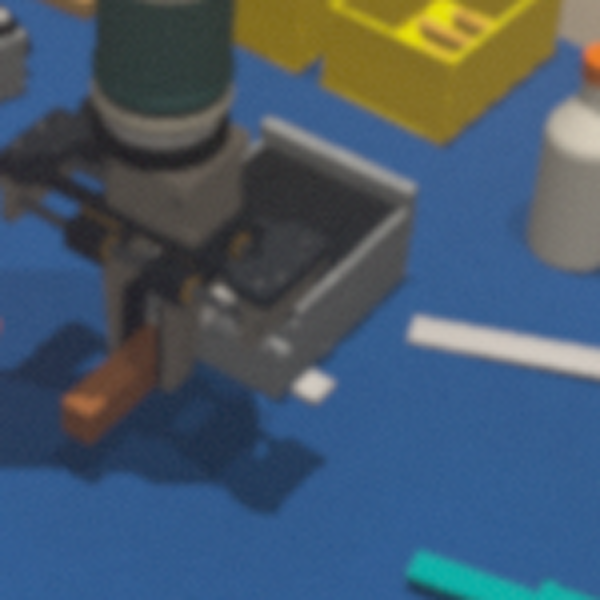

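View pics/c12.png

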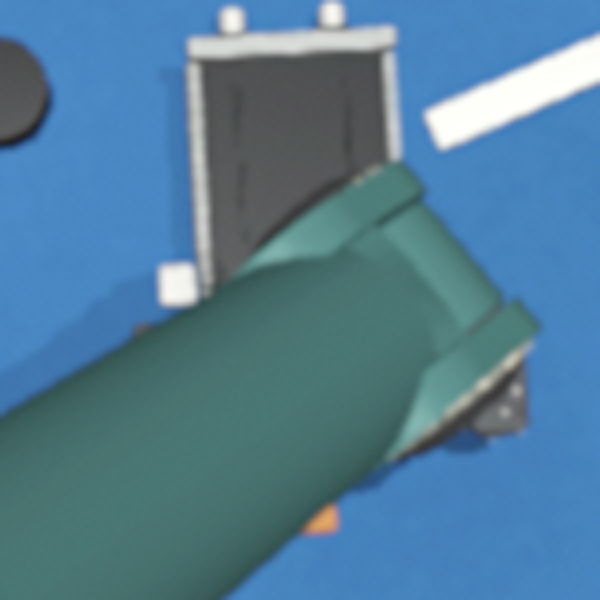

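The blade went in with no contact force, and depth puts its top at 46.9 mm, as intended. Now the lift.

```bash
cat > k.py <<'E'
from h import *
for dz in(.006,.009,.012,.015,.018,.022):
    env.movel(tipat(.020,.044+dz),RX,rate=.06);st('dz %.3f'%dz)
env.pause(.3);st()
snap('side','k_side.png');snap('top','k_top.png')
for c in('side','top'):
    for r in tip_of(c,'cover')[:3]: print(c,round(r['score'],2),np.array(r['at']))
a=cv2.imread('pics/k_side.png')[180:330,330:480];cv2.imwrite('pics/c13.png',cv2.resize(a,(600,600),interpolation=2))
E
python3 k.py
```

```text
dz 0.006 t 18.38 [ 0.4712 -0.1791  0.0064] F [-0.1246 -0.651  -1.6781] M [ 0.0273 -0.0446 -0.0115] w 0.0219
dz 0.009 t 18.62 [ 0.4711 -0.1788  0.0089] F [ 1.3534 -0.4991 -5.0367] M [ 0.0484 -0.0398  0.018 ] w 0.0214
dz 0.012 t 18.88 [ 0.471  -0.1788  0.0121] F [-0.2454  0.5684 -3.2898] M [ 0.2375  0.0468 -0.0034] w 0.022
dz 0.015 t 19.12 [ 0.4708 -0.1789  0.0151] F [-0.2947  0.6824 -3.294 ] M [0.2126 0.2236 0.0165] w 0.0213
dz 0.018 t 19.38 [ 0.4713 -0.1794  0.0183] F [ 0.8162 -0.8765 -2.5958] M [0.0683 0.1187 0.0279] w 0.0219
dz 0.022 t 19.62 [ 0.4714 -0.1793  0.0223] F [ 0.2096 -0.2181 -1.5664] M [ 0.0301  0.0365 -0.0119] w 0.0215
 t 19.93 [ 0.4711 -0.179   0.022 ] F [ 0.0529 -0.1477 -2.7579] M [ 0.0484 -0.0052 -0.0102] w 0.0217
side 0.62 [ 0.2837  0.13   -0.0026]
side 0.59 [ 0.3662  0.0159 -0.0039]
top 0.88 [ 0.5413 -0.1763  0.0719]
```

View pics/c13.png

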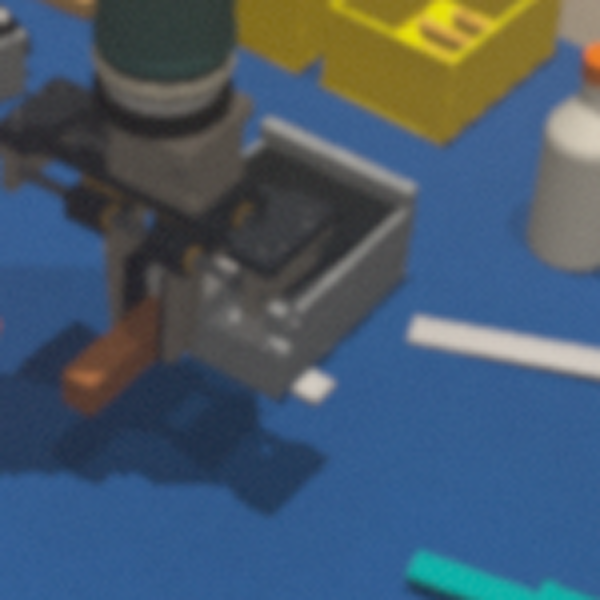

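The force peaked and then fell, which looks like the snap. The network puts the lip at 72 mm, up from 52 mm. I raise 2 mm more, lower to 2 mm below entry height, draw straight out and look.

```bash
cat > l.py <<'E'
from h import *
env.movel(tipat(.020,.068),RX,rate=.05);env.pause(.25);st('top')
env.movel(tipat(.020,.042),RX,rate=.07);env.pause(.2);st('low')
for cx in(.008,-.01,-.035,-.06): env.movel(tipat(cx,.042),RX,rate=.08);st('cx %.3f'%cx)
env.pause(.2)
for c in('side','top'):
    p,d=snap(c,'l_%s.png'%c);np.save('l_%s.npy'%c,d);np.save('lp_%s.npy'%c,p)
    for r in tip_of(c,'cover')[:3]+tip_of(c,'bar_tip')[:3]: print(c,round(r['score'],2),np.array(r['at']))
p=np.load('lp_top.npy').reshape(-1,3).astype(int);v,u=np.mgrid[0:480,0:640]
W=world('top',np.c_[u.ravel(),v.ravel()],d.ravel())
Q=(W[:,:2]-CO)@np.array([[CX[0],-CX[1]],[CX[1],CX[0]]])
for x in np.arange(-.02,.13,.01):
    m=(abs(Q[:,0]-x)<.005)&(abs(Q[:,1])<.02)&(W[:,2]<.12)
    if m.any(): print(round(x,3),m.sum(),np.median(W[m,2]),p[m].mean())
a=cv2.imread('pics/l_side.png')[180:330,310:460];cv2.imwrite('pics/c14.png',cv2.resize(a,(600,600),interpolation=2))
E
python3 l.py
```

```text
top t 20.62 [ 0.471 -0.179  0.024] F [-0.6784 -0.4305 -1.741 ] M [ 0.0764  0.0997 -0.0054] w 0.0216
low t 21.35 [ 0.4713 -0.1792 -0.0017] F [ 0.4358  1.3843 -1.0011] M [ 0.0585 -0.0241  0.0483] w 0.0219
cx 0.008 t 21.65 [ 0.4587 -0.1795 -0.0018] F [ 0.6221 -0.0227 -1.2231] M [-0.0269 -0.0297 -0.0123] w 0.0216
cx -0.010 t 22.02 [ 0.441  -0.1803 -0.0019] F [ 0.3026  0.1599 -0.3444] M [ 0.0534 -0.0448 -0.0168] w 0.0212
cx -0.035 t 22.48 [ 0.4162 -0.1814 -0.0019] F [ 0.3324  0.226  -1.3613] M [ 0.0379 -0.0335  0.0846] w 0.0219
cx -0.060 t 22.94 [ 0.3912 -0.1824 -0.0019] F [ 0.3661  0.6656 -1.1975] M [ 0.0573 -0.0207  0.0242] w 0.0218
side 0.85 [ 0.2847  0.1299 -0.0013]
side 0.83 [ 0.3691  0.0186 -0.0038]
side 0.71 [ 0.5421 -0.1732  0.0587]
side 0.92 [ 0.4802 -0.1771  0.0433]
side 0.78 [ 0.2393 -0.3022  0.0119]
side 0.57 [ 0.4647 -0.3721  0.0156]
top 0.98 [ 0.3705  0.0135 -0.001 ]
top 0.95 [ 0.5411 -0.1778  0.0631]
top 0.9 [ 0.2846  0.1258 -0.0011]
top 0.75 [ 0.2407 -0.3034  0.0118]
top 0.7 [ 0.4594 -0.3765  0.0113]
top 0.62 [ 0.4801 -0.1752  0.0444]
-0.02 120 0.014695085353381376 141.41944444444445
-0.01 83 0.03677286297229876 215.0120481927711
0.0 128 0.03937798117136293 134.73697916666666
0.01 85 0.06946518526203538 68.06666666666666
0.02 88 0.06886512565190273 67.78030303030303
0.03 85 0.06745191049771004 66.94117647058823
0.04 81 0.06754962765341976 65.9753086419753
0.05 84 0.06647583626390186 65.4563492063492
0.06 85 0.06528017914064166 64.37647058823529
0.07 81 0.06476805854517398 63.510288065843625
0.08 82 0.06319296829401655 62.483739837398375
0.09 82 0.06250070342114411 61.8130081300813
0.1 86 0.0622080718878939 61.44186046511628
0.11 98 0.06111991101041181 71.86054421768708
0.12 94 0.07454786029946914 194.68085106382978
```

View pics/c14.png

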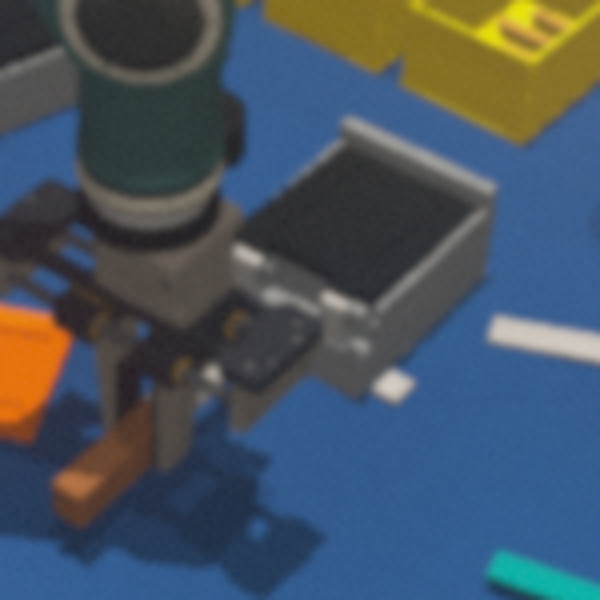

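View pics/l_top.png

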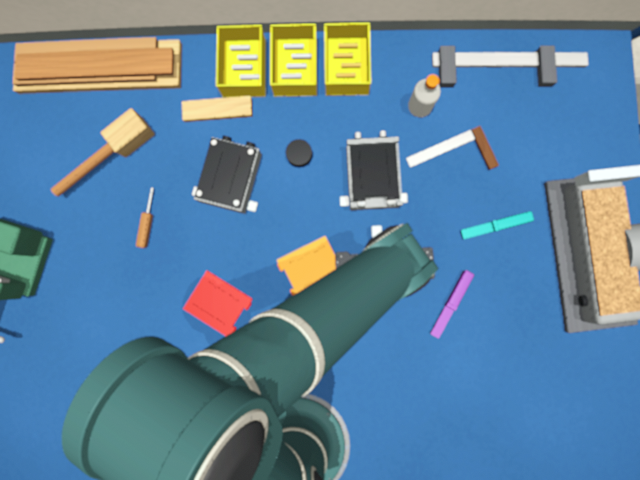

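The cover's top now slopes from 69.5 mm at the front to 61 mm at the rear, so the lip is about 10 mm up and held by its clips. I lay the bar on clear bench, a little to the right of the yellow plate (right end near pixel (344,268)).

```bash
cat > m.py <<'E'
from h import *
P=np.array([.392,-.218])
env.movel([*P,0.0],RX,rate=.1)
for z in(-.02,-.027,-.029,-.0305):
    env.movel([*P,z],RX,rate=.06);st()
    if abs(env.sense()['wrist_force'][2]+1.3)>6: break
env.pause(.2);effector.release();env.pause(.2);st('rel')
env.movel([*P,.10],RX,rate=.12);st()
env.reach([.283,.35,.2],rot(-.45));st()
for c in('side','top'):
    p,d=snap(c,'m_%s.png'%c);np.save('m_%s.npy'%c,d)
    for n in('cover','bar_tip','bar_grip'):
        for r in tip_of(c,n)[:4]: print(c,n,round(r['score'],2),np.array(r['at']))
v,u=np.mgrid[0:480,0:640]
W=world('top',np.c_[u.ravel(),v.ravel()],d.ravel())
Q=(W[:,:2]-CO)@np.array([[CX[0],-CX[1]],[CX[1],CX[0]]])
for x in(.01,.05,.1):
    m=(abs(Q[:,0]-x)<.005)&(abs(Q[:,1])<.02); print(x,np.median(W[m,2]))
a=cv2.imread('pics/m_side.png')[200:400,310:510];cv2.imwrite('pics/c15.png',cv2.resize(a,(600,600),interpolation=2))
E
python3 m.py
```

```text
t 24.43 [ 0.3915 -0.2179 -0.0204] F [-0.3081 -0.102  -1.8467] M [0.0519 0.0199 0.0359] w 0.0217
 t 24.7 [ 0.3918 -0.2179 -0.0273] F [ 0.1902 -0.4104 -1.4867] M [ 0.0606 -0.0482  0.0269] w 0.0217
 t 24.95 [ 0.392 -0.218 -0.029] F [-0.2372 -0.7417 -0.8757] M [ 0.0757 -0.0179  0.0071] w 0.0216
 t 25.2 [ 0.392  -0.218  -0.0305] F [ 0.9009  0.5082 -1.0389] M [ 0.0376 -0.0423 -0.0073] w 0.0218
rel t 26.71 [ 0.392  -0.218  -0.0305] F [-0.6553 -0.3116 -0.0907] M [0.0262 0.0232 0.0163] w 0.0917
 t 27.94 [ 0.3916 -0.2177  0.0995] F [-0.0076  0.4886  0.9914] M [0.0667 0.0256 0.0141] w 0.0915
 t 30.05 [0.2835 0.3493 0.1997] F [ 0.7335 -0.0073 -1.355 ] M [-0.0024  0.0136  0.0168] w 0.0921
side cover 0.74 [ 0.5408 -0.1777  0.0623]
side cover 0.63 [ 0.2841  0.129  -0.0024]
side bar_tip 0.97 [ 0.479  -0.2126  0.0114]
side bar_tip 0.68 [ 0.2402 -0.3039  0.0105]
side bar_tip 0.57 [ 0.4641 -0.3719  0.0162]
side bar_grip 0.91 [ 0.391  -0.2193  0.0141]
side bar_grip 0.78 [ 0.488  -0.4574  0.0104]
side bar_grip 0.68 [ 0.3179 -0.3481  0.0128]
top cover 0.88 [ 0.5459 -0.1789  0.0645]
top cover 0.84 [ 0.2874  0.1285 -0.0023]
top cover 0.79 [0.3697 0.0175 0.0044]
top bar_tip 0.65 [ 0.4603 -0.3762  0.0115]
top bar_tip 0.62 [ 0.4783 -0.2113  0.0152]
top bar_tip 0.56 [ 0.2401 -0.3055  0.0144]
top bar_grip 0.84 [ 0.4848 -0.4598  0.0136]
top bar_grip 0.8 [ 0.3908 -0.2181  0.016 ]
top bar_grip 0.66 [ 0.3177 -0.348   0.012 ]
0.01 0.06921114458256539
0.05 0.06626693695040575
0.1 0.06164884038855811
```

View pics/c15.png

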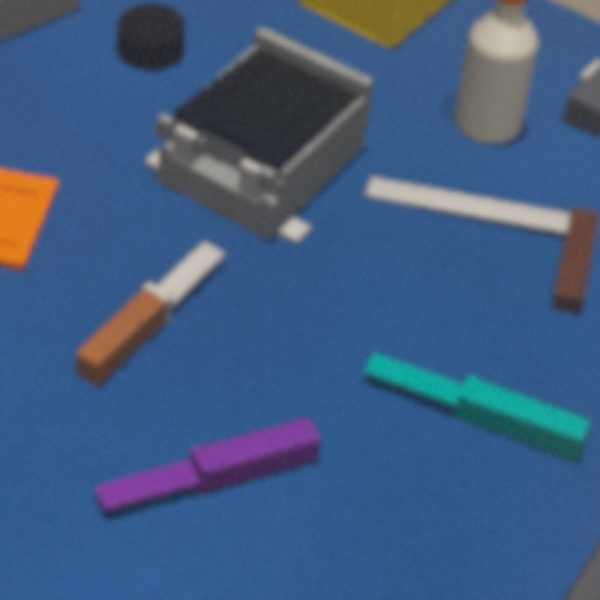

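View pics/m_top.png

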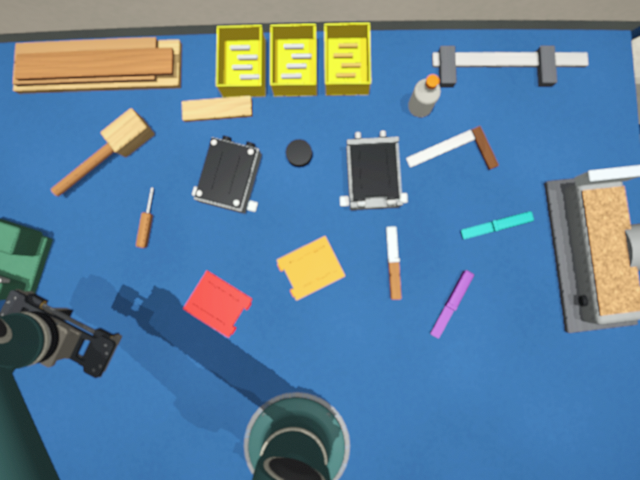

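The bar lies flat at top pixel (394,262). The cover sits raised on its box at (374,172), and the arm is clear with no force on it.

```bash
python3 -c "
from h import *
st(); print(workorder.finish_job())"
```

```text
t 30.45 [0.2831 0.3499 0.2   ] F [-0.8229 -0.2109 -0.4119] M [-0.0317 -0.0241 -0.024 ] w 0.0918
the job is handed in; nothing more can be done
None
```

I levered the black cover free with the wooden-handled flat bar, laid the bar back on the bench and handed the job in at about 30 s of the 61 s allowed. No verdict was reported.

- **Levering:** The blade went in level, 20 mm past the lip and 8 mm below it. I raised it 24 mm; the wrist reading rose from about 1.5 N to 5 N, then fell back as the clips let go. I then lowered it to 2 mm below entry height and drew it straight out.
- **Cover at the end:** Its top slopes from 69 mm at the front to about 62 mm towards the rear. That puts the lip at 61–64 mm, against 52 mm when snapped on, and the cover is within a few mm of its place.
- **Bar at the end:** The networks put the grip point at 14–16 mm and the tip at 11–15 mm, so it lies flat. The gripper is open and well clear.
- **What failed or disagreed:** The first grasp closed just above the bar without touching it. In the depth picture the fingertips were about 32 mm higher than the reported TCP. I corrected for that offset, and the second grasp held at 22 mm width.
- **Not checked directly:** I had no reading of contact between fingers and cover; the fingers stayed in front of the box throughout. While the blade was under the lip, only the top camera's network saw the cover, giving 72 mm for a lip expected at about 68 mm.

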